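Clip the batch tag onto the parts bin

ROBOT

A 6-joint arm with a two-finger parallel gripper is mounted at the origin on the work surface. World frame = base frame: x ahead of the robot, y to its left, z up, the work surface at z = 0. Lengths are in m, angles in rad, forces in N, time in s.
With the tool pointing down it reaches from about 0.4 to 0.825 m from the base axis. Payload 7 kg.
Tool frame: the origin (TCP) lies at the very end of the fingers, on their centre line; the grasp point (between the pads) lies 19 mm behind it; z points along the fingers, y is the line along which they close (so a half turn about z gives the same grasp; the last joint's range is limited). The gripper opens to 88 mm and grips with 3 to 60 N. Pads are 19 mm wide; open, the fingers measure 130 mm over their backs; the gripper's body (78 mm by 193 mm) begins 47 mm behind the grasp point.
Start: joints at [1.47, 0.359, 0.012, 0, -1.224, -0.288], TCP at [0.256, 0.625, 0.227] pointing down, gripper open.
Joint ranges: [-3.07, 3.07], [-1.43, 2.12], [-1.02, 1.25], [-3.03, 1.67], [-3.05, -0], [-3.03, 3.03]. Speed limits (rad/s): [2.39, 2.39, 3.01, 3.14, 3.14, 3.14].

INTERFACE

Orientations are given as [roll, pitch, yaw] about the fixed x, y, z axes, in that order (R = Rz(yaw) Ry(pitch) Rx(roll)).
In Python, from station import arm gives the robot as it stands. The module is installed in compiled form; this text tells all that it offers.
- The arm moves only by the shell command python3 -m crank 'ROWS' [FORCE]. ROWS is JSON, a list of rows, each an object of numbers: "dx", "dy", "dz": the shift along the world's x, y, z in m; "twist": the turn about the world's z in degrees; "grip": the opening, from -1 (shut) to 1 (fully open). A call has exactly 5 rows; each row is the pose to reach, as a shift and turn from the pose commanded when the call began; what a row does not reach only later rows make up. A row lasts 1/12 s, in which the tool goes at most 41.7 mm and 7.16 degrees, less where a joint would pass 70% of its speed; a pose out of reach is approached as far as the arm can. A call with a gripper value outside its range is refused whole. The fingers move at their own pace and stop on an object; FORCE is the grip in N (left out, the last holds). Time passes only in rows, so rows that repeat a pose let the fingers close, or fill a call up. It gives the time, the measured TCP pose, the force, the opening and the grip force at its end, in the units of the state.
- arm.get_state(): the state, without advancing time (a new reading comes with each control period).
- arm.grab_frame(name): name is "side" or "top" or "wrist"; returns the picture (480x640x3 uint8, red, green, blue); there is no depth.
- arm.get_calibration(name): a dict with "fx", "fy", "cx", "cy" (pixels), "cam_to_world" (4x4, takes a point from camera to world coordinates); the wrist camera has in their place "tool_from_camera" (4x4, takes a point from camera to tool coordinates, whose origin is the TCP and whose axes are the flange's). Camera axes: x right, y down, z forward; pixel columns grow to the right and rows downward; lengths in m; the calibration is good to about 2 mm. A picture is of the moment at which its call begins: read the wrist's pose just before it. get_calibration takes no time and is no camera call.
- arm.job_done(): hands the job in; it is judged then, once.
The state is a dict: "t": time; "q": joint angles; "qd": joint speeds; "joint_efforts": joint torques, N m; "eef_pos": TCP position; "ee_rot": TCP orientation; "force": force on the tool from outside, world axes, zero at the start; "moment": the same for the moment, N m; "width": finger opening in m; "gripper_force": force on a finger pad.
Only numpy, scipy, OpenCV 4.12 (cv2) and the standard library are available. Lean on these libraries where they do the work, as an engineer would, in place of code of your own. Each camera call takes 0.05 s, during which the arm holds its last target. There are 200 camera calls.

TASK

Take the orange batch tag out of the tag rack and clip its snap hook onto the brass eye of the blue parts bin: press the sprung gate in against the eye's bar until the bar is inside the hook and the gate has snapped shut, then let the tag hang there by itself. The eye sticks out more or less from bin to bin, so find it by touch, keep the tag upright in the fingers rather than levering it over, and force nothing; leave the other tags, the card tray and the brown slotted plate where they are.

Things in the scene. Friction and masses are not known exactly. Their poses are not given: they have to be found in the camera images.
- tag: Orange batch tag, upright in a rack slot, 90 g, one rigid piece with a steel snap hook on top (hook in the x-z plane, 10 mm thick). Origin: middle of its lower edge; z up, x towards the hook's gate, y through the thickness. mm in this frame: plate x -25..25, z 0..80, 8 thick; hook base bar z 80..88; back x -20..-12; crown z 132..142; nose x 8..16, from the crown down to z 116.
- tab (a point): On the orange tag (x 0, z 162 mm in its frame): grasp point on the orange finger tab above the hook. Tab: x -12..12, z 142..174, 10 mm thick; take it from above with the fingers closing along the tag's y.
- mouth (a point): On the orange tag (x 14, z 108 mm in its frame): outer face of the shut gate, where the bar's centre line should meet it, 4 mm of air under the nose tip. Push the hook along its +x: the bar swings the gate in to its stop, bar centre then near tag x -2. Below x 4 it has passed the nose. Then lower the hook 20 mm: the bar slides up off the gate into the crown, and the gate shuts under it.
- seat (a point): On the orange tag (x 0, z 128 mm in its frame): where the bar's centre lies when the tag hangs clipped, under the crown (inside ceiling z 132), in the pocket between nose (x 8) and back (x -12), above the shut gate (top z 115).
- gate (a joint): Angle of the orange tag's sprung gate, rad: 0 = shut against the nose, grows as its upper end swings inwards to -x, stop at 0.85. Pivot at x 12, z 88 of the tag, gate 27 mm long, 4 mm thick. The spring needs about 1 N at the bar to start and about 3 N near the stop; as it snaps shut that force vanishes.
- eye_nominal (a point): Middle of the brass eye's bar at its middle setting, 180 mm above the bench; axes as the bin: x from bar to bin, y along the bar. The eye is a U of 8 mm rod, 44 mm clear inside, legs along x into two bosses that begin 70 mm beyond this point. The real bar is clamped up to 25 mm further in or out along x than this point: not measured. Its y and z are true.
- bin: Fixed blue parts bin 180 x 240 x 120 mm with the eye on two steel uprights at the side facing the robot. Origin: on the bench under the nominal middle of the eye's bar; x points from the eye to the bin, whose near wall is at x 80.
- rack: Fixed grey tag rack, 68 x 190 x 45 mm, long along its y, with three slots 65 mm apart along y; each slot takes a tag 32 mm deep with about 1 mm of play, floor 13 mm above the bench. Origin: centre of its underside. The tags stand with their gates towards the rack's +x.
- tag_blue: Blue tag of the same shape and size in another slot of the rack; leave it alone.
- tag_green: Green tag of the same shape and size in another slot of the rack; leave it alone.
- card_tray: Small open cardboard tray 90 x 50 x 32 mm, loose on the bench, origin under its centre; leave it alone.
- plate: Brown slotted loading plate 160 x 110 x 6 mm lying loose on the bench, origin under its centre; leave it alone.

How it is judged:
By the outcome, as a careful person would: the job done as asked, in the order asked, and still so for the second after the job is handed in, with the robot touching nothing.
It also fails if it takes over 56 s, if anything falls off the work surface, if the arm or the gripper's body presses on something with over 40 N, if the wrist force passes 120 N, or if a joint passes its speed limit or range.

## Working session

There is one attempt and no reset: what is moved stays moved. The work goes in short steps, Python scripts to look and compute and a shell command to move; the robot and the scene stay as the last step left them, time stands still between calls to the robot, and variables do not carry over. Pictures are saved under pics/ and viewed, at most 10 in all, crops included, and the job is handed in when it is done.

```bash
mkdir -p pics; python3 - <<'E'
from station import arm
import cv2,numpy as np
s=arm.get_state(); print({k:np.round(v,3).tolist() for k,v in s.items()})
for n in("top","side"):
    f=arm.grab_frame(n); cv2.imwrite(f"pics/{n}0.png",f[:,:,::-1]); c=arm.get_calibration(n); print(n,c["fx"],c["fy"],c["cx"],c["cy"],np.round(c["cam_to_world"],4).tolist())
c=arm.get_calibration("wrist");print(np.round(c["tool_from_camera"],4).tolist())
E
```

```text
{'t': 0.0, 'q': [1.47, 0.359, 0.011, -0.0, -1.224, -0.288], 'qd': [-0.0, 0.001, 0.001, -0.0, -0.0, -0.0], 'joint_efforts': [-0.002, -58.272, 29.307, 6.998, 0.007, -0.0], 'eef_pos': [0.256, 0.624, 0.226], 'ee_rot': [3.14, -0.0, -0.389], 'force': [-0.686, -0.262, 0.082], 'moment': [-0.052, -0.028, 0.036], 'gripper_force': 0.0, 'width': 0.087}
top 445.99464724722566 445.99464724722566 320.11121807976735 241.1811812700696 [[0.0101, -0.9942, 0.1075, 0.4962], [-0.9999, -0.0105, -0.0031, -0.002], [0.0042, -0.1075, -0.9942, 1.0194], [0.0, 0.0, 0.0, 1.0]]
side 438.26741087039375 438.26741087039375 314.0517258456619 237.21076727179192 [[0.9659, -0.1385, 0.2189, 0.3794], [-0.258, -0.5879, 0.7666, -0.5968], [0.0226, -0.797, -0.6036, 0.6303], [0.0, 0.0, 0.0, 1.0]]
[[-0.0007, -0.9692, -0.2463, 0.066], [1.0, -0.0008, 0.0001, -0.0008], [-0.0003, -0.2463, 0.9692, -0.158], [0.0, 0.0, 0.0, 1.0]]
```

View pics/top0.png

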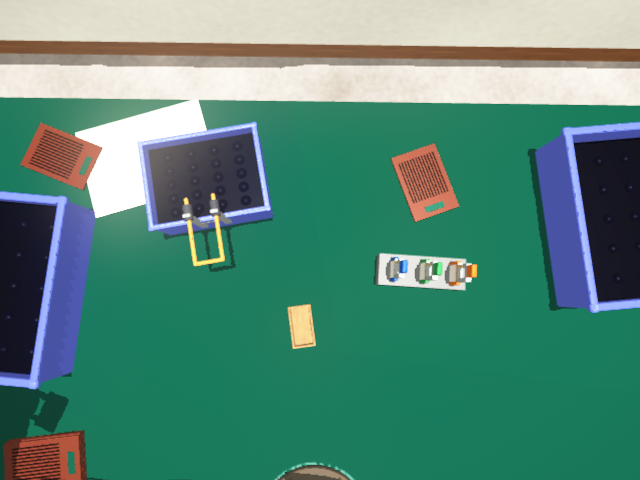

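View pics/side0.png

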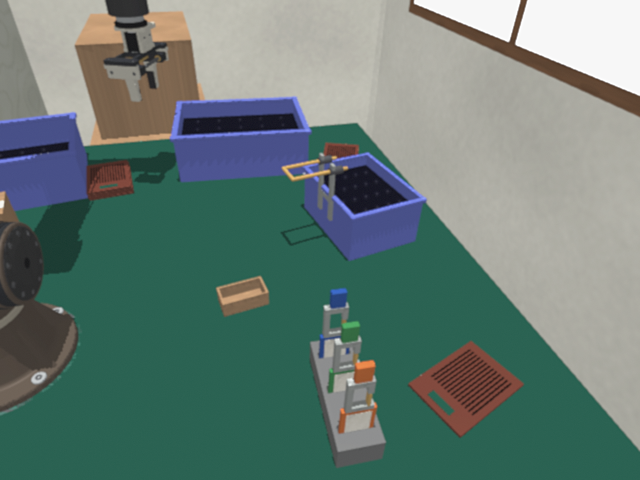

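The top view shows the eye's bar near (208,263), the rack at (378..467, 255..290) and the orange tag at its right end. In the side view the orange tag is nearest, with its tab near (364,372). I'll measure these and enlarge the rack.

```bash
cat >h.py <<'E'
import cv2,numpy as np
from station import arm
def ray(n,p):
    c=arm.get_calibration(n);M=np.array(c["cam_to_world"])
    d=M[:3,:3]@np.array([(p[0]-c["cx"])/c["fx"],(p[1]-c["cy"])/c["fy"],1]);return M[:3,3],d
def onz(n,p,z):
    o,d=ray(n,p);return o+d*(z-o[2])/d[2]
def tri(pt,ps):
    a,d=ray("top",pt);b,e=ray("side",ps)
    s=np.linalg.lstsq(np.c_[d,-e],b-a,rcond=None)[0];P,Q=a+s[0]*d,b+s[1]*e;return (P+Q)/2,np.linalg.norm(P-Q)
def big(m):
    n,l,st,ce=cv2.connectedComponentsWithStats(m.astype(np.uint8));i=1+st[1:,4].argmax();return l==i
E
python3 - <<'E'
from h import *
t=cv2.imread("pics/top0.png");s=cv2.imread("pics/side0.png")
a=cv2.resize(t[245:300,370:485],None,fx=5,fy=5,interpolation=cv2.INTER_CUBIC)
b=cv2.resize(s[280:470,300:400],None,fx=3,fy=3,interpolation=cv2.INTER_CUBIC)
c=cv2.resize(t[190:275,170:250],None,fx=3,fy=3,interpolation=cv2.INTER_CUBIC)
o=np.zeros((600,800,3),np.uint8);o[:275,:575]=a;o[:570,500:800]=b;o[290:545,0:240]=c;cv2.imwrite("pics/z.png",o)
h=cv2.cvtColor(t,cv2.COLOR_BGR2HSV).astype(int);H,S,V=h[...,0],h[...,1],h[...,2]
# brass eye
m=(H>18)&(H<35)&(S>110)&(V>100);m[:185]=0;m[280:]=0;m[:,:170]=0;m[:,250:]=0
m=big(m);ys,xs=np.nonzero(m)
W=np.array([onz("top",(x,y),.184) for x,y in zip(xs,ys)])
r=cv2.minAreaRect(W[:,:2].astype(np.float32)*1000);print("eye",r,cv2.boxPoints(r).round(1).tolist())
# rack top
m=(S<40)&(V>120);m[:245]=0;m[300:]=0;m[:,:370]=0;m[:,485:]=0
m=big(m);ys,xs=np.nonzero(m)
W=np.array([onz("top",(x,y),.045) for x,y in zip(xs,ys)]);r=cv2.minAreaRect(W[:,:2].astype(np.float32)*1000);print("rack",r)
for nm,lo,hi in(("or",5,17),("gr",45,75),("bl",100,125)):
    m=(H>=lo)&(H<=hi)&(S>150)&(V>150);m[:250]=0;m[290:]=0;m[:,:380]=0;m[:,485:]=0
    m=big(m);ys,xs=np.nonzero(m);print(nm,xs.min(),xs.max(),ys.min(),ys.max(),len(xs),onz("top",(xs.mean(),ys.mean()),.187).round(4))
E
```

```text
eye ((585.86572265625, 211.31875610351562), (88.42823028564453, 60.500457763671875), 10.706364631652832) [[536.7999877929688, 232.8000030517578], [548.0, 173.39999389648438], [634.9000244140625, 189.8000030517578], [623.7000122070312, 249.3000030517578]]
rack ((536.9851684570312, -233.51097106933594), (204.0635528564453, 68.14429473876953), 86.78357696533203)
or 467 476 264 277 69 [ 0.5341 -0.2844  0.187 ]
gr 437 437 266 269 4 [ 0.5391 -0.2233  0.187 ]
bl 402 406 260 272 42 [ 0.5404 -0.1614  0.187 ]
```

View pics/z.png

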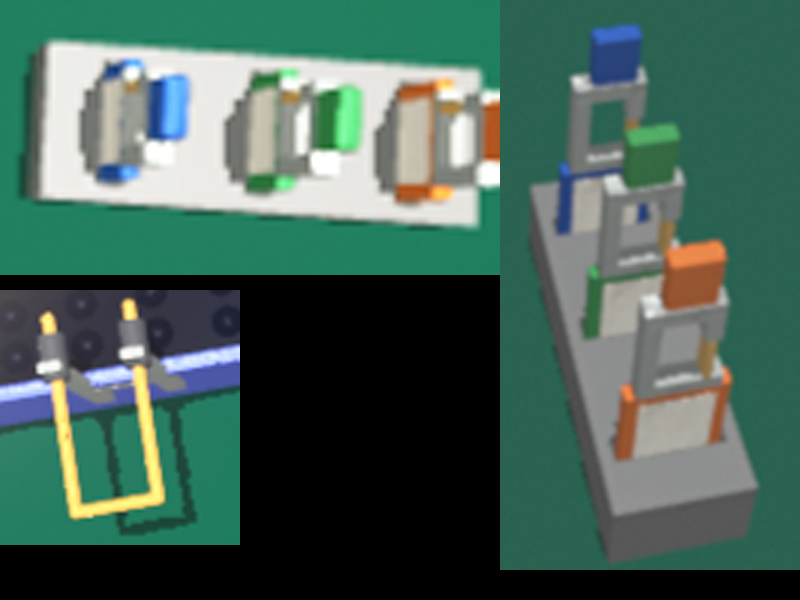

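The brass gates face right in the side view, so the tag's +x is roughly world +x, with rack yaw about -3.2°. The eye's yaw is about +10.7°. Next I fly over the orange tag and refine with the wrist camera.

```bash
python3 -m crank '[{"dx":0.1,"dy":-0.155,"dz":0.075,"twist":10,"grip":1},{"dx":0.1,"dy":-0.155,"dz":0.075,"twist":10,"grip":1},{"dx":0.1,"dy":-0.155,"dz":0.075,"twist":10,"grip":1},{"dx":0.1,"dy":-0.155,"dz":0.075,"twist":10,"grip":1},{"dx":0.1,"dy":-0.155,"dz":0.075,"twist":10,"grip":1}]' 20
python3 -m crank '[{"dx":0.1,"dy":-0.17,"twist":9.1,"grip":1},{"dx":0.1,"dy":-0.17,"twist":9.1,"grip":1},{"dx":0.1,"dy":-0.17,"twist":9.1,"grip":1},{"dx":0.1,"dy":-0.17,"twist":9.1,"grip":1},{"dx":0.1,"dy":-0.17,"twist":9.1,"grip":1}]'
python3 -m crank '[{"dx":0.078,"dy":-0.18,"grip":1},{"dx":0.078,"dy":-0.18,"grip":1},{"dx":0.078,"dy":-0.18,"grip":1},{"dx":0.078,"dy":-0.18,"grip":1},{"dx":0.078,"dy":-0.18,"grip":1}]'
python3 -m crank '[{"dy":-0.2,"grip":1},{"dy":-0.2,"grip":1},{"dy":-0.2,"grip":1},{"dy":-0.2,"grip":1},{"dy":-0.2,"grip":1}]'
python3 -m crank '[{"dy":-0.2,"grip":1},{"dy":-0.2,"grip":1},{"dy":-0.2,"grip":1},{"dy":-0.2,"grip":1},{"dy":-0.2,"grip":1}]'
cat >>h.py <<'E'
def wray(st,p):
    from scipy.spatial.transform import Rotation as R
    c=arm.get_calibration("wrist");M=np.array(c["tool_from_camera"]);r=R.from_euler("xyz",st["ee_rot"]).as_matrix()
    d=M[:3,:3]@np.array([(p[0]-c["cx"])/c["fx"],(p[1]-c["cy"])/c["fy"],1]);return np.array(st["eef_pos"])+r@M[:3,3],r@d
def wz(st,p,z):
    o,d=wray(st,p);return o+d*(z-o[2])/d[2]
def omask(f):
    h=cv2.cvtColor(f,cv2.COLOR_RGB2HSV).astype(int);return (h[...,0]>=4)&(h[...,0]<=17)&(h[...,1]>150)&(h[...,2]>150)
E
python3 - <<'E'
from h import *
s=arm.get_state();f=arm.grab_frame("wrist");cv2.imwrite("pics/w1.png",f[:,:,::-1]);np.save("w1.npy",f)
print(s["t"],s["eef_pos"],s["ee_rot"],s["q"])
m=big(omask(f));ys,xs=np.nonzero(m);print(xs.min(),xs.max(),ys.min(),ys.max())
W=np.array([wz(s,p,.187) for p in zip(xs,ys)]);r=cv2.minAreaRect(W[:,:2].astype(np.float32)*1000);print(r)
E
```

```text
t: 0.52
eef_pos: [0.3569, 0.4674, 0.3027]
ee_rot: [-3.141, -0.0, -0.214]
force: [-0.1, 1.8, -0.2]
width: 0.0876
gripper_force: 0.0
0.5167 [0.35687538 0.4673759  0.30271864] [-3.14124410e+00 -2.47753428e-04 -2.14451375e-01] [ 1.25105063e+00  1.76176788e-01 -6.41996406e-02  2.15976948e-04
 -1.33004724e+00  1.05242910e-01]
198 225 384 396
((263.1325378417969, 572.5098266601562), (20.09615135192871, 9.841458320617676), 77.67414093017578)invalid input at $[0]: expected keys dx, dy, dz, twist, grip
invalid input at $[0]: expected keys dx, dy, dz, twist, grip
invalid input at $[0]: expected keys dx, dy, dz, twist, grip
invalid input at $[0]: expected keys dx, dy, dz, twist, grip
```

View pics/w1.png

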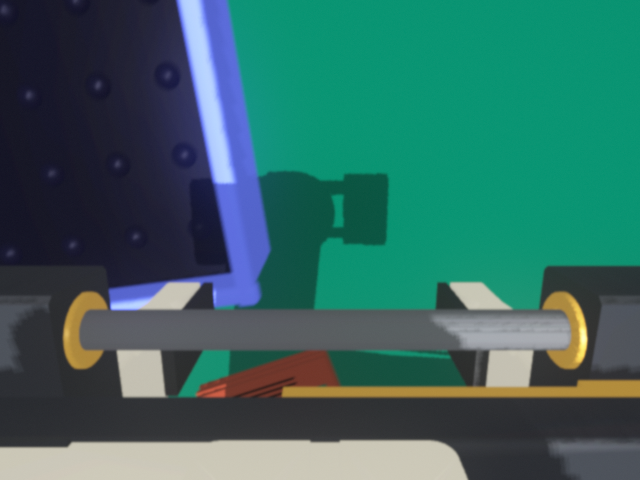

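The wrist view shows the fingertips around (180,340) and (500,340), with a rod hiding the TCP. To see the tag I need to stand about 80 mm behind it. The rows need all five keys, so I'll redo the rest of the travel.

```bash

python3 -m crank '[{"dx":0.1,"dy":-0.17,"dz":0,"twist":9.1,"grip":1},{"dx":0.1,"dy":-0.17,"dz":0,"twist":9.1,"grip":1},{"dx":0.1,"dy":-0.17,"dz":0,"twist":9.1,"grip":1},{"dx":0.1,"dy":-0.17,"dz":0,"twist":9.1,"grip":1},{"dx":0.1,"dy":-0.17,"dz":0,"twist":9.1,"grip":1}]'
python3 -m crank '[{"dx":0,"dy":-0.2,"dz":0,"twist":0,"grip":1},{"dx":0,"dy":-0.2,"dz":0,"twist":0,"grip":1},{"dx":0,"dy":-0.2,"dz":0,"twist":0,"grip":1},{"dx":0,"dy":-0.2,"dz":0,"twist":0,"grip":1},{"dx":0,"dy":-0.2,"dz":0,"twist":0,"grip":1}]'
python3 -m crank '[{"dx":0,"dy":-0.2,"dz":0,"twist":0,"grip":1},{"dx":0,"dy":-0.2,"dz":0,"twist":0,"grip":1},{"dx":0,"dy":-0.2,"dz":0,"twist":0,"grip":1},{"dx":0,"dy":-0.2,"dz":0,"twist":0,"grip":1},{"dx":0,"dy":-0.2,"dz":0,"twist":0,"grip":1}]'
python3 -m crank '[{"dx":0,"dy":-0.185,"dz":0.02,"twist":0,"grip":1},{"dx":0,"dy":-0.185,"dz":0.02,"twist":0,"grip":1},{"dx":0,"dy":-0.185,"dz":0.02,"twist":0,"grip":1},{"dx":0,"dy":-0.185,"dz":0.02,"twist":0,"grip":1},{"dx":0,"dy":-0.185,"dz":0.02,"twist":0,"grip":1}]'
python3 - <<'E'
from h import *
s=arm.get_state();f=arm.grab_frame("wrist");cv2.imwrite("pics/w2.png",f[:,:,::-1]);np.save("w2.npy",f)
print(s["t"],s["eef_pos"],s["ee_rot"],s["q"],s["force"])
m=big(omask(f));ys,xs=np.nonzero(m);print(xs.min(),xs.max(),ys.min(),ys.max())
W=np.array([wz(s,p,.187) for p in zip(xs,ys)]);r=cv2.minAreaRect(W[:,:2].astype(np.float32)*1000);print(r)
E
```

```text
t: 0.98
eef_pos: [0.4565, 0.2969, 0.3015]
ee_rot: [3.141, 0.0, -0.056]
force: [-0.1, 0.2, 1.0]
width: 0.0877
gripper_force: 0.0
t: 1.4
eef_pos: [0.455, 0.0971, 0.3015]
ee_rot: [3.142, 0.0, -0.056]
force: [0.8, 0.2, -0.4]
width: 0.0876
gripper_force: 0.0
t: 1.82
eef_pos: [0.4551, -0.1028, 0.3016]
ee_rot: [-3.142, -0.0, -0.056]
force: [0.4, 0.0, -0.2]
width: 0.0878
gripper_force: 0.0
t: 2.23
eef_pos: [0.4553, -0.2891, 0.3214]
ee_rot: [3.141, 0.001, -0.057]
force: [-0.5, 0.4, 0.7]
width: 0.0878
gripper_force: 0.0
2.2333 [ 0.4553478  -0.2891213   0.32142988] [ 3.14101082e+00  7.17981593e-04 -5.74636248e-02] [-2.01662820e-01  8.53835330e-02 -1.29528191e-01  6.94858166e-04
 -1.35651157e+00  1.71484776e+00] [-0.46224839  0.38155047  0.69266681]
320 333 94 129
((535.2240600585938, -294.47735595703125), (8.593356132507324, 21.96133041381836), 86.67111206054688)
```

View pics/w2.png

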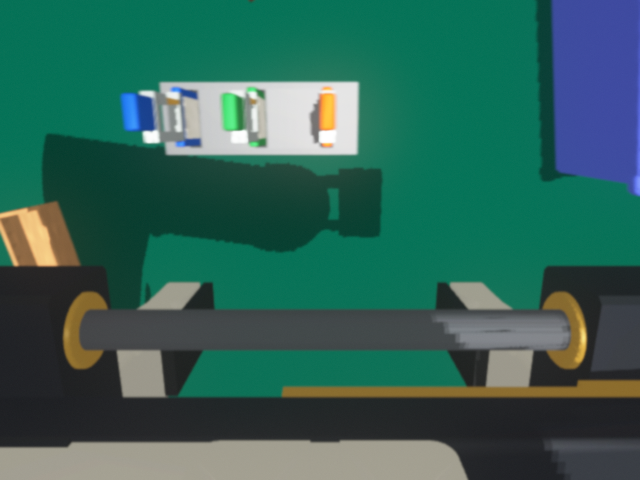

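The orange tab shows at cols 320–333, rows 94–129, which puts its centre at about (0.535, -0.2945) with yaw -3.3°. The green neighbour is 65 mm away, so I'll open only about 40 mm before going down.

```bash

python3 -m crank '[{"dx":0.04,"dy":-0.0054,"dz":-0.01,"twist":0,"grip":-0.1},{"dx":0.08,"dy":-0.0054,"dz":-0.02,"twist":0,"grip":-0.1},{"dx":0.08,"dy":-0.0054,"dz":-0.05,"twist":0,"grip":-0.1},{"dx":0.08,"dy":-0.0054,"dz":-0.08,"twist":0,"grip":-0.1},{"dx":0.08,"dy":-0.0054,"dz":-0.1,"twist":0,"grip":-0.1}]' 6
python3 -m crank '[{"dx":0,"dy":0,"dz":-0.02,"twist":0,"grip":-0.1},{"dx":0,"dy":0,"dz":-0.035,"twist":0,"grip":-0.1},{"dx":0,"dy":0,"dz":-0.05,"twist":0,"grip":-0.1},{"dx":0,"dy":0,"dz":-0.064,"twist":0,"grip":-0.1},{"dx":0,"dy":0,"dz":-0.064,"twist":0,"grip":-0.1}]'
python3 -m crank '[{"dx":0,"dy":0,"dz":0,"twist":0,"grip":-1},{"dx":0,"dy":0,"dz":0,"twist":0,"grip":-1},{"dx":0,"dy":0,"dz":0,"twist":0,"grip":-1},{"dx":0,"dy":0,"dz":0,"twist":0,"grip":-1},{"dx":0,"dy":0,"dz":0,"twist":0,"grip":-1}]'
python3 -c "
from station import arm;s=arm.get_state();print(s['moment'],s['ee_rot'],s['eef_pos'])"
```

```text
t: 2.7
eef_pos: [0.5351, -0.29, 0.2176]
ee_rot: [-3.14, 0.004, -0.056]
force: [-0.2, 0.5, -1.6]
width: 0.06
gripper_force: 0.0
t: 3.12
eef_pos: [0.534, -0.2899, 0.1541]
ee_rot: [-3.14, 0.005, -0.056]
force: [-0.1, -0.2, -0.0]
width: 0.0396
gripper_force: 0.0
t: 3.53
eef_pos: [0.5362, -0.2909, 0.1584]
ee_rot: [3.141, -0.001, -0.055]
force: [-0.4, 1.0, 1.8]
width: 0.0114
gripper_force: 0.0
[-0.06104355  0.02218283  0.00972204] [ 3.14136790e+00 -1.29232696e-03 -5.53845746e-02] [ 0.5362335  -0.29089546  0.15838492]
```

```bash

python3 -m crank '[{"dx":0,"dy":0,"dz":0,"twist":0,"grip":-1},{"dx":0,"dy":0,"dz":0,"twist":0,"grip":-1},{"dx":0,"dy":0,"dz":0,"twist":0,"grip":-1},{"dx":0,"dy":0,"dz":0,"twist":0,"grip":-1},{"dx":0,"dy":0,"dz":0,"twist":0,"grip":-1}]'
python3 - <<'E'
from h import *
s=arm.get_state();print(s['moment'],s['ee_rot'],s['eef_pos'])
t=arm.grab_frame("top")[230:310,370:500];z=arm.grab_frame("side")[270:470,290:430]
o=np.zeros((600,800,3),np.uint8);o[:240,:390]=cv2.resize(t,None,fx=3,fy=3);o[:600,380:800]=cv2.resize(z,None,fx=3,fy=3);cv2.imwrite("pics/g.png",o[:,:,::-1])
E
```

```text
t: 3.95
eef_pos: [0.5363, -0.2911, 0.1583]
ee_rot: [3.141, -0.001, -0.055]
force: [-0.3, -0.7, 6.3]
width: 0.0104
gripper_force: 6.0
[-0.53433203  0.14831474  0.01535986] [ 3.14091974e+00 -1.13558642e-03 -5.52399511e-02] [ 0.53630997 -0.29113579  0.15828905]
```

View pics/g.png

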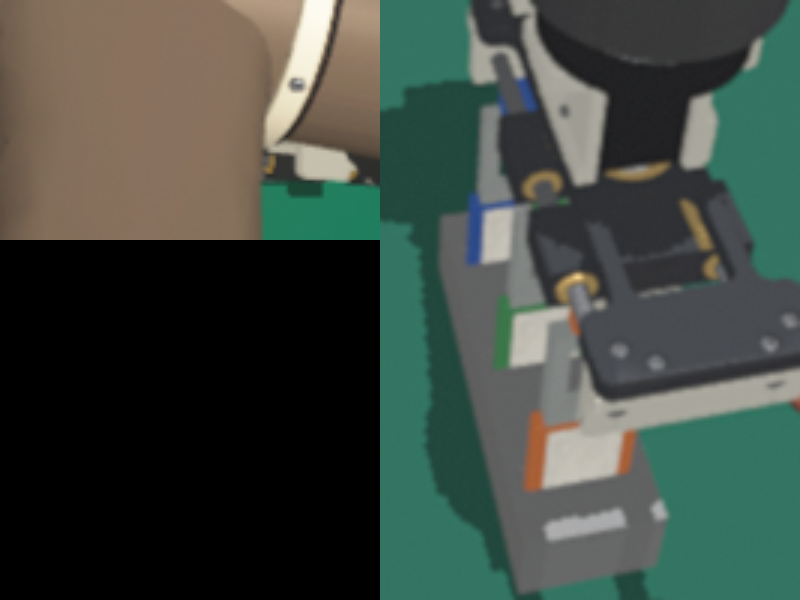

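Both pads hold the tab at 10.4 mm width and 6 N. I'll tighten the grip, draw the tag straight up out of the slot, and back off toward the robot.

```bash

python3 -m crank '[{"dx":0,"dy":0,"dz":0,"twist":0,"grip":-1},{"dx":0,"dy":0,"dz":0,"twist":0,"grip":-1},{"dx":0,"dy":0,"dz":0,"twist":0,"grip":-1},{"dx":0,"dy":0,"dz":0,"twist":0,"grip":-1},{"dx":0,"dy":0,"dz":0.001,"twist":0,"grip":-1}]' 50
python3 -m crank '[{"dx":0,"dy":0,"dz":0.005,"twist":0,"grip":-1},{"dx":0,"dy":0,"dz":0.012,"twist":0,"grip":-1},{"dx":0,"dy":0,"dz":0.02,"twist":0,"grip":-1},{"dx":0,"dy":0,"dz":0.03,"twist":0,"grip":-1},{"dx":0,"dy":0,"dz":0.04,"twist":0,"grip":-1}]'
python3 -m crank '[{"dx":0,"dy":0,"dz":0.01,"twist":0,"grip":-1},{"dx":0,"dy":0,"dz":0.03,"twist":0,"grip":-1},{"dx":0,"dy":0,"dz":0.06,"twist":0,"grip":-1},{"dx":-0.03,"dy":0,"dz":0.08,"twist":0,"grip":-1},{"dx":-0.05,"dy":0,"dz":0.08,"twist":0,"grip":-1}]'
python3 -m crank '[{"dx":-0.03,"dy":0,"dz":0,"twist":0,"grip":-1},{"dx":-0.05,"dy":0,"dz":0,"twist":0,"grip":-1},{"dx":-0.05,"dy":0,"dz":0,"twist":0,"grip":-1},{"dx":-0.05,"dy":0,"dz":0,"twist":0,"grip":-1},{"dx":-0.05,"dy":0,"dz":0,"twist":0,"grip":-1}]'
python3 - <<'E'
from h import *
s=arm.get_state();print(s['t'],s['force'],s['moment'],s['ee_rot'],s['eef_pos'])
t=arm.grab_frame("top")[200:380,340:560];z=arm.grab_frame("side")[200:470,220:430]
o=np.zeros((540,800,3),np.uint8);o[:540,380:800]=cv2.resize(z,None,fx=2,fy=2);o[:311,:380]=cv2.resize(t,(380,311));cv2.imwrite("pics/g2.png",o[:,:,::-1])
E
```

```text
t: 4.47
eef_pos: [0.5358, -0.2914, 0.1584]
ee_rot: [3.141, -0.0, -0.056]
force: [0.9, -5.8, -3.1]
width: 0.0098
gripper_force: 49.9
t: 4.88
eef_pos: [0.5349, -0.2904, 0.1973]
ee_rot: [-3.14, 0.003, -0.056]
force: [-0.4, 0.7, -0.2]
width: 0.0096
gripper_force: 49.9
t: 5.3
eef_pos: [0.4866, -0.291, 0.2827]
ee_rot: [3.14, -0.005, -0.055]
force: [0.4, 0.2, -0.8]
width: 0.0094
gripper_force: 49.9
t: 5.72
eef_pos: [0.4362, -0.2905, 0.2787]
ee_rot: [-3.141, -0.001, -0.055]
force: [-0.2, 0.6, -1.6]
width: 0.0095
gripper_force: 49.9
5.7167 [-0.18697249  0.59617303 -1.57266684] [-0.10426869 -0.02482224  0.02565583] [-3.14108273e+00 -5.23153129e-04 -5.54418366e-02] [ 0.43615673 -0.29048136  0.27873024]
```

View pics/g2.png

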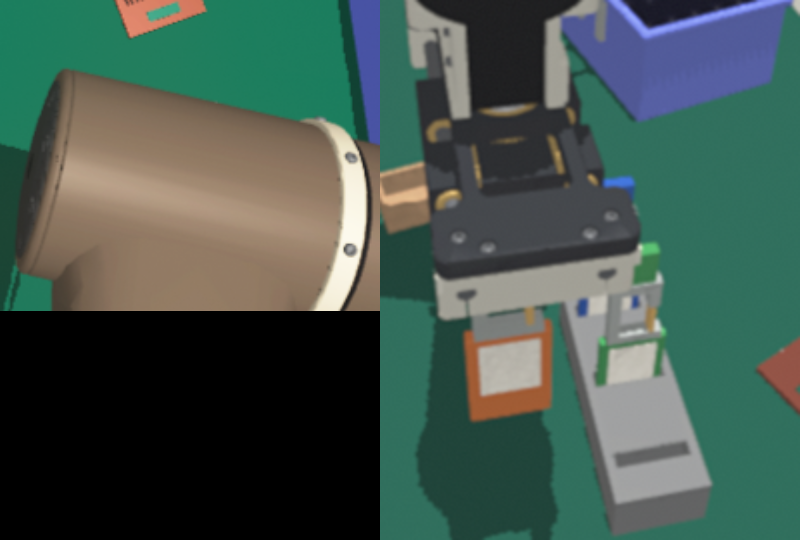

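The tag is out and hangs upright in the fingers (plate at crop 465–550, 320–420), and the neighbours are untouched. Next: the standoff 60 mm in front of the bar, with yaw 10.7°.

```bash

python3 -m crank '[{"dx":0,"dy":0.04,"dz":0,"twist":0,"grip":-1},{"dx":0,"dy":0.08,"dz":0,"twist":0,"grip":-1},{"dx":0,"dy":0.12,"dz":0,"twist":0,"grip":-1},{"dx":0,"dy":0.16,"dz":0,"twist":0,"grip":-1},{"dx":0,"dy":0.2,"dz":0,"twist":0,"grip":-1}]'
python3 -m crank '[{"dx":0,"dy":0.04,"dz":0,"twist":3,"grip":-1},{"dx":0,"dy":0.08,"dz":0,"twist":6,"grip":-1},{"dx":0,"dy":0.12,"dz":0,"twist":9,"grip":-1},{"dx":0,"dy":0.16,"dz":0,"twist":12,"grip":-1},{"dx":0,"dy":0.2,"dz":0,"twist":13.9,"grip":-1}]'
python3 -m crank '[{"dx":0.015,"dy":0.03,"dz":0,"twist":0,"grip":-1},{"dx":0.03,"dy":0.06,"dz":0,"twist":0,"grip":-1},{"dx":0.045,"dy":0.084,"dz":0,"twist":0,"grip":-1},{"dx":0.05,"dy":0.084,"dz":-0.02,"twist":0,"grip":-1},{"dx":0.05,"dy":0.084,"dz":-0.04,"twist":0,"grip":-1}]'
python3 -m crank '[{"dx":0,"dy":0,"dz":-0.01,"twist":0,"grip":-1},{"dx":0,"dy":0,"dz":-0.02,"twist":0,"grip":-1},{"dx":0,"dy":0,"dz":-0.02,"twist":0,"grip":-1},{"dx":0,"dy":0,"dz":-0.02,"twist":0,"grip":-1},{"dx":0,"dy":0,"dz":-0.02,"twist":0,"grip":-1}]'
python3 - <<'E'
from h import *
s=arm.get_state();print(s['t'],s['force'],s['moment'],s['ee_rot'],s['eef_pos'])
f=arm.grab_frame("wrist");z=arm.grab_frame("side")[110:260,200:400]
cv2.imwrite("pics/e.png",np.vstack([cv2.resize(f,(400,300)),cv2.resize(z,(400,300))])[:,:,::-1])
E
```

```text
t: 6.23
eef_pos: [0.436, -0.0889, 0.2783]
ee_rot: [-3.142, 0.001, -0.056]
force: [1.9, 1.4, -1.5]
width: 0.0094
gripper_force: 49.9
t: 6.65
eef_pos: [0.4357, 0.1118, 0.2786]
ee_rot: [-3.141, 0.0, 0.191]
force: [1.5, 0.6, -0.7]
width: 0.0102
gripper_force: 49.9
t: 7.07
eef_pos: [0.4876, 0.1959, 0.2377]
ee_rot: [-3.141, -0.0, 0.189]
force: [-0.3, -1.1, -1.9]
width: 0.01
gripper_force: 49.9
t: 7.48
eef_pos: [0.4864, 0.1933, 0.2197]
ee_rot: [-3.141, -0.002, 0.187]
force: [-0.0, -1.1, -1.3]
width: 0.0096
gripper_force: 49.9
7.4833 [-0.01306929 -1.13386898 -1.32313996] [-0.0559464  -0.02113799  0.00537439] [-3.14106672e+00 -1.61051294e-03  1.87082575e-01] [0.48644728 0.19333432 0.21969505]
```

View pics/e.png

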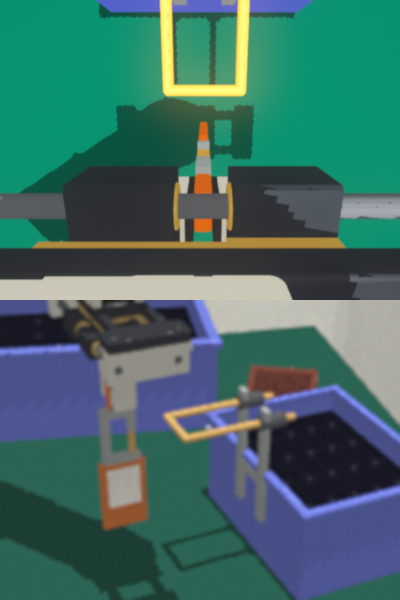

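Tag and eye line up (tag column ≈204, bar middle ≈204 in the upper image) and the bar is parallel. I'll close in, then feel for contact in small steps.

```bash

python3 -m crank '[{"dx":0.008,"dy":0.0015,"dz":-0.0024,"twist":0,"grip":-1},{"dx":0.016,"dy":0.003,"dz":-0.0024,"twist":0,"grip":-1},{"dx":0.024,"dy":0.0046,"dz":-0.0024,"twist":0,"grip":-1},{"dx":0.0275,"dy":0.0052,"dz":-0.0024,"twist":0,"grip":-1},{"dx":0.0275,"dy":0.0052,"dz":-0.0024,"twist":0,"grip":-1}]'
for i in 1; do python3 -m crank '[{"dx":0,"dy":0,"dz":0,"twist":0,"grip":-1},{"dx":0,"dy":0,"dz":0,"twist":0,"grip":-1},{"dx":0,"dy":0,"dz":0,"twist":0,"grip":-1},{"dx":0,"dy":0,"dz":0,"twist":0,"grip":-1},{"dx":0,"dy":0,"dz":0,"twist":0,"grip":-1}]'; done
python3 -c "
from station import arm;s=arm.get_state();print(s['moment'])"
python3 -m crank '[{"dx":0.001,"dy":0.0002,"dz":0,"twist":0,"grip":-1},{"dx":0.002,"dy":0.0004,"dz":0,"twist":0,"grip":-1},{"dx":0.003,"dy":0.0006,"dz":0,"twist":0,"grip":-1},{"dx":0.004,"dy":0.0008,"dz":0,"twist":0,"grip":-1},{"dx":0.005,"dy":0.0009,"dz":0,"twist":0,"grip":-1}]'
python3 -c "
from station import arm;s=arm.get_state();print(s['moment'])"
python3 -m crank '[{"dx":0.001,"dy":0.0002,"dz":0,"twist":0,"grip":-1},{"dx":0.002,"dy":0.0004,"dz":0,"twist":0,"grip":-1},{"dx":0.003,"dy":0.0006,"dz":0,"twist":0,"grip":-1},{"dx":0.004,"dy":0.0008,"dz":0,"twist":0,"grip":-1},{"dx":0.005,"dy":0.0009,"dz":0,"twist":0,"grip":-1}]'
python3 -c "
from station import arm;s=arm.get_state();print(s['moment'])"
```

```text
t: 8.0
eef_pos: [0.5144, 0.1986, 0.2158]
ee_rot: [3.141, 0.0, 0.187]
force: [0.7, 0.4, -1.2]
width: 0.01
gripper_force: 49.9
t: 8.42
eef_pos: [0.5132, 0.1984, 0.2163]
ee_rot: [-3.141, -0.0, 0.187]
force: [0.2, -0.0, -1.0]
width: 0.0097
gripper_force: 49.9
[-0.04772979 -0.00582424 -0.01738503]
t: 8.83
eef_pos: [0.5185, 0.1993, 0.2162]
ee_rot: [-3.142, -0.0, 0.187]
force: [0.0, -0.3, -1.0]
width: 0.0096
gripper_force: 49.9
[0.00142632 0.01260191 0.01562544]
t: 9.25
eef_pos: [0.5235, 0.2002, 0.2161]
ee_rot: [3.142, 0.0, 0.187]
force: [0.4, 1.1, -0.7]
width: 0.0096
gripper_force: 49.9
[-0.09327794 -0.06264135 -0.0121414 ]
```

```bash

python3 -m crank '[{"dx":0.001,"dy":0.0002,"dz":0.001,"twist":0,"grip":-1},{"dx":0.002,"dy":0.0004,"dz":0.001,"twist":0,"grip":-1},{"dx":0.003,"dy":0.0006,"dz":0.001,"twist":0,"grip":-1},{"dx":0.004,"dy":0.0008,"dz":0.001,"twist":0,"grip":-1},{"dx":0.005,"dy":0.0009,"dz":0.001,"twist":0,"grip":-1}]'
python3 -c "
from station import arm;s=arm.get_state();print(s['moment'])"
python3 -m crank '[{"dx":0.001,"dy":0.0002,"dz":0,"twist":0,"grip":-1},{"dx":0.002,"dy":0.0004,"dz":0,"twist":0,"grip":-1},{"dx":0.003,"dy":0.0006,"dz":0,"twist":0,"grip":-1},{"dx":0.003,"dy":0.0006,"dz":0,"twist":0,"grip":-1},{"dx":0.003,"dy":0.0006,"dz":0,"twist":0,"grip":-1}]'
python3 -c "
from station import arm;s=arm.get_state();print(s['moment'])"
python3 -m crank '[{"dx":0.001,"dy":0.0002,"dz":0,"twist":0,"grip":-1},{"dx":0.002,"dy":0.0004,"dz":0,"twist":0,"grip":-1},{"dx":0.003,"dy":0.0006,"dz":0,"twist":0,"grip":-1},{"dx":0.003,"dy":0.0006,"dz":0,"twist":0,"grip":-1},{"dx":0.003,"dy":0.0006,"dz":0,"twist":0,"grip":-1}]'
python3 -c "
from station import arm;s=arm.get_state();print(s['moment'])"
```

```text
t: 9.67
eef_pos: [0.5285, 0.2011, 0.2172]
ee_rot: [-3.142, -0.0, 0.187]
force: [0.5, 0.2, -1.3]
width: 0.0093
gripper_force: 49.9
[-0.03726146 -0.01465265  0.03015042]
t: 10.08
eef_pos: [0.5313, 0.2016, 0.2171]
ee_rot: [3.142, 0.0, 0.187]
force: [-1.5, -0.7, -1.3]
width: 0.0095
gripper_force: 49.9
[-0.04469197  0.35889213  0.01138222]
t: 10.5
eef_pos: [0.5344, 0.2023, 0.2171]
ee_rot: [3.141, 0.0, 0.187]
force: [-1.0, -0.4, -0.8]
width: 0.0096
gripper_force: 49.9
[-0.2086329   0.55593223  0.00325755]
```

I feel contact at TCP x ≈ 0.530, where the moment about y jumps. That puts the bar near x ≈ 0.548, as estimated. I'll press on gently while watching the load.

```bash

python3 -m crank '[{"dx":0.001,"dy":0.0002,"dz":0,"twist":0,"grip":-1},{"dx":0.002,"dy":0.0004,"dz":0,"twist":0,"grip":-1},{"dx":0.003,"dy":0.0006,"dz":0,"twist":0,"grip":-1},{"dx":0.004,"dy":0.0008,"dz":0,"twist":0,"grip":-1},{"dx":0.005,"dy":0.0009,"dz":0,"twist":0,"grip":-1}]'
python3 -c "
from station import arm;s=arm.get_state();print(s['moment'])"
python3 -m crank '[{"dx":0.001,"dy":0.0002,"dz":0,"twist":0,"grip":-1},{"dx":0.002,"dy":0.0004,"dz":0,"twist":0,"grip":-1},{"dx":0.003,"dy":0.0006,"dz":0,"twist":0,"grip":-1},{"dx":0.004,"dy":0.0008,"dz":0,"twist":0,"grip":-1},{"dx":0.004,"dy":0.0008,"dz":0,"twist":0,"grip":-1}]'
python3 -c "
from station import arm;s=arm.get_state();print(s['moment'])"
python3 -m crank '[{"dx":0.001,"dy":0.0002,"dz":0,"twist":0,"grip":-1},{"dx":0.002,"dy":0.0004,"dz":0,"twist":0,"grip":-1},{"dx":0.002,"dy":0.0004,"dz":0,"twist":0,"grip":-1},{"dx":0.002,"dy":0.0004,"dz":0,"twist":0,"grip":-1},{"dx":0.002,"dy":0.0004,"dz":0,"twist":0,"grip":-1}]'
python3 -c "
from station import arm;s=arm.get_state();print(s['moment'])"
```

```text
t: 10.92
eef_pos: [0.5393, 0.2032, 0.217]
ee_rot: [3.142, 0.0, 0.187]
force: [-2.0, -0.9, -1.6]
width: 0.0096
gripper_force: 49.9
[-0.18853817  0.99936228 -0.01054745]
t: 11.33
eef_pos: [0.5434, 0.204, 0.217]
ee_rot: [3.141, 0.0, 0.187]
force: [-2.1, 0.3, -1.8]
width: 0.01
gripper_force: 49.9
[-0.27187848  0.92259668 -0.02681694]
t: 11.75
eef_pos: [0.5454, 0.2044, 0.2171]
ee_rot: [3.142, 0.0, 0.187]
force: [-2.7, 0.1, -2.2]
width: 0.0097
gripper_force: 49.9
[-0.3197109   0.87242878  0.03923613]
```

```bash

python3 -m crank '[{"dx":0.001,"dy":0.0002,"dz":0,"twist":0,"grip":-1},{"dx":0.0015,"dy":0.0003,"dz":0,"twist":0,"grip":-1},{"dx":0.0015,"dy":0.0003,"dz":0,"twist":0,"grip":-1},{"dx":0.0015,"dy":0.0003,"dz":0,"twist":0,"grip":-1},{"dx":0.0015,"dy":0.0003,"dz":0,"twist":0,"grip":-1}]'
python3 -c "
from station import arm;s=arm.get_state();print(s['moment'])"
python3 -m crank '[{"dx":0.001,"dy":0.0002,"dz":0,"twist":0,"grip":-1},{"dx":0.0015,"dy":0.0003,"dz":0,"twist":0,"grip":-1},{"dx":0.0015,"dy":0.0003,"dz":0,"twist":0,"grip":-1},{"dx":0.0015,"dy":0.0003,"dz":0,"twist":0,"grip":-1},{"dx":0.0015,"dy":0.0003,"dz":0,"twist":0,"grip":-1}]'
python3 -c "
from station import arm;s=arm.get_state();print(s['moment'],s['ee_rot'])"
```

```text
t: 12.17
eef_pos: [0.5469, 0.2047, 0.2171]
ee_rot: [3.142, 0.0, 0.187]
force: [-1.5, -0.4, -1.7]
width: 0.0092
gripper_force: 49.9
[-0.27209781  0.92076662 -0.03713285]
t: 12.58
eef_pos: [0.5485, 0.205, 0.2171]
ee_rot: [3.142, -0.0, 0.187]
force: [-1.4, -0.4, -2.4]
width: 0.0099
gripper_force: 49.9
[-0.26607413  0.98200016  0.0136158 ] [ 3.14157089e+00 -9.11620065e-05  1.87103675e-01]
```

```bash
python3 - <<'E'
from h import *
z=arm.grab_frame("side")[130:250,240:400]
cv2.imwrite("pics/p.png",cv2.resize(z,(800,600),interpolation=cv2.INTER_CUBIC)[:,:,::-1])
E
```

```text
(no output)
```

View pics/p.png

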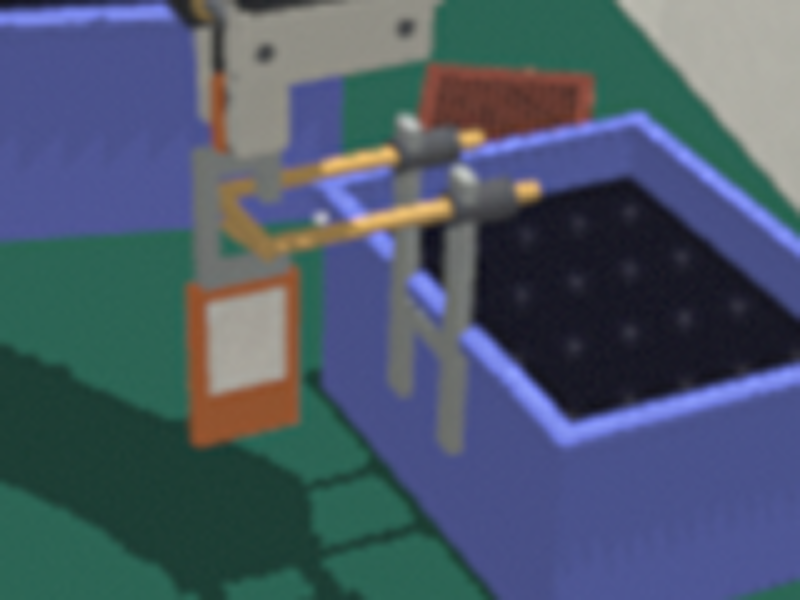

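The bar is inside the hook behind the nose (the U's bar runs from about (235,205) to (265,245), the nose tip sits near (268,195)), and the tag is upright. Now I lower it.

```bash

python3 -m crank '[{"dx":0,"dy":0,"dz":-0.0015,"twist":0,"grip":-1},{"dx":0,"dy":0,"dz":-0.003,"twist":0,"grip":-1},{"dx":0,"dy":0,"dz":-0.0045,"twist":0,"grip":-1},{"dx":0,"dy":0,"dz":-0.006,"twist":0,"grip":-1},{"dx":0,"dy":0,"dz":-0.006,"twist":0,"grip":-1}]'
python3 -c "
from station import arm;s=arm.get_state();print(s['moment'])"
python3 -m crank '[{"dx":0,"dy":0,"dz":-0.0015,"twist":0,"grip":-1},{"dx":0,"dy":0,"dz":-0.003,"twist":0,"grip":-1},{"dx":0,"dy":0,"dz":-0.0045,"twist":0,"grip":-1},{"dx":0,"dy":0,"dz":-0.006,"twist":0,"grip":-1},{"dx":0,"dy":0,"dz":-0.006,"twist":0,"grip":-1}]'
python3 -c "
from station import arm;s=arm.get_state();print(s['moment'])"
python3 -m crank '[{"dx":0,"dy":0,"dz":-0.0015,"twist":0,"grip":-1},{"dx":0,"dy":0,"dz":-0.003,"twist":0,"grip":-1},{"dx":0,"dy":0,"dz":-0.0045,"twist":0,"grip":-1},{"dx":0,"dy":0,"dz":-0.0055,"twist":0,"grip":-1},{"dx":0,"dy":0,"dz":-0.0055,"twist":0,"grip":-1}]'
python3 -c "
from station import arm;s=arm.get_state();print(s['moment'])"
```

```text
t: 13.05
eef_pos: [0.5485, 0.2051, 0.2108]
ee_rot: [-3.142, -0.0, 0.187]
force: [-0.7, -0.4, -3.5]
width: 0.0101
gripper_force: 49.9
[-0.09902934  0.23638213 -0.01072943]
t: 13.47
eef_pos: [0.5485, 0.205, 0.205]
ee_rot: [-3.142, -0.0, 0.187]
force: [0.3, -0.4, -1.0]
width: 0.0099
gripper_force: 49.9
[-0.06569735  0.02217407  0.03199416]
t: 13.88
eef_pos: [0.5483, 0.2049, 0.1993]
ee_rot: [3.141, 0.0, 0.187]
force: [-0.1, -0.5, -0.5]
width: 0.0095
gripper_force: 49.9
[-0.07489784 -0.09722203 -0.02211701]
```

The gate load has vanished, so it has snapped shut. I'll settle the crown onto the bar.

```bash

python3 -m crank '[{"dx":0,"dy":0,"dz":-0.0005,"twist":0,"grip":-1},{"dx":0,"dy":0,"dz":-0.001,"twist":0,"grip":-1},{"dx":0,"dy":0,"dz":-0.0015,"twist":0,"grip":-1},{"dx":0,"dy":0,"dz":-0.0015,"twist":0,"grip":-1},{"dx":0,"dy":0,"dz":-0.0015,"twist":0,"grip":-1}]'
python3 -m crank '[{"dx":0,"dy":0,"dz":-0.0003,"twist":0,"grip":-1},{"dx":0,"dy":0,"dz":-0.0006,"twist":0,"grip":-1},{"dx":0,"dy":0,"dz":-0.0008,"twist":0,"grip":-1},{"dx":0,"dy":0,"dz":-0.0008,"twist":0,"grip":-1},{"dx":0,"dy":0,"dz":-0.0008,"twist":0,"grip":-1}]'
python3 -c "
from station import arm;s=arm.get_state();print(s['moment'])"
```

```text
t: 14.3
eef_pos: [0.5484, 0.205, 0.1981]
ee_rot: [3.142, 0.0, 0.187]
force: [0.4, 0.4, -1.1]
width: 0.0097
gripper_force: 49.9
t: 14.72
eef_pos: [0.5484, 0.205, 0.1974]
ee_rot: [-3.142, -0.0, 0.187]
force: [-0.1, -0.4, -0.6]
width: 0.0096
gripper_force: 49.9
[-0.08047016 -0.03470817 -0.00295157]
```

```bash

python3 -m crank '[{"dx":0,"dy":0,"dz":-0.0003,"twist":0,"grip":-1},{"dx":0,"dy":0,"dz":-0.0006,"twist":0,"grip":-1},{"dx":0,"dy":0,"dz":-0.0008,"twist":0,"grip":-1},{"dx":0,"dy":0,"dz":-0.0008,"twist":0,"grip":-1},{"dx":0,"dy":0,"dz":-0.0008,"twist":0,"grip":-1}]'
python3 -m crank '[{"dx":0,"dy":0,"dz":-0.0002,"twist":0,"grip":-1},{"dx":0,"dy":0,"dz":-0.0004,"twist":0,"grip":-1},{"dx":0,"dy":0,"dz":-0.0006,"twist":0,"grip":-1},{"dx":0,"dy":0,"dz":-0.0006,"twist":0,"grip":-1},{"dx":0,"dy":0,"dz":-0.0006,"twist":0,"grip":-1}]'
python3 -c "
from station import arm;s=arm.get_state();print(s['moment'])"
```

```text
t: 15.13
eef_pos: [0.5485, 0.205, 0.197]
ee_rot: [-3.142, -0.001, 0.187]
force: [-2.5, -0.4, 4.5]
width: 0.0098
gripper_force: 50.0
t: 15.55
eef_pos: [0.5485, 0.205, 0.1969]
ee_rot: [-3.142, -0.001, 0.187]
force: [-3.6, -1.2, 9.0]
width: 0.0094
gripper_force: 50.0
[-0.25909757  1.48036746  0.01118249]
```

Seated on the crown at about 9 N. I'll relieve that, release, and withdraw straight up.

```bash

python3 -m crank '[{"dx":0,"dy":0,"dz":0.0006,"twist":0,"grip":-1},{"dx":0,"dy":0,"dz":0.0012,"twist":0,"grip":-1},{"dx":0,"dy":0,"dz":0.0012,"twist":0,"grip":-1},{"dx":0,"dy":0,"dz":0.0012,"twist":0,"grip":-1},{"dx":0,"dy":0,"dz":0.0012,"twist":0,"grip":-1}]' 10
python3 -m crank '[{"dx":0,"dy":0,"dz":0,"twist":0,"grip":-0.6},{"dx":0,"dy":0,"dz":0,"twist":0,"grip":-0.4},{"dx":0,"dy":0,"dz":0,"twist":0,"grip":-0.3},{"dx":0,"dy":0,"dz":0,"twist":0,"grip":-0.2},{"dx":0,"dy":0,"dz":0,"twist":0,"grip":-0.2}]'
python3 -m crank '[{"dx":0,"dy":0,"dz":0.01,"twist":0,"grip":-0.2},{"dx":0,"dy":0,"dz":0.025,"twist":0,"grip":-0.2},{"dx":0,"dy":0,"dz":0.04,"twist":0,"grip":-0.2},{"dx":0,"dy":0,"dz":0.06,"twist":0,"grip":-0.2},{"dx":0,"dy":0,"dz":0.09,"twist":0,"grip":-0.2}]'
python3 -m crank '[{"dx":-0.02,"dy":0,"dz":0.03,"twist":0,"grip":-0.2},{"dx":-0.05,"dy":0,"dz":0.05,"twist":0,"grip":-0.2},{"dx":-0.08,"dy":-0.02,"dz":0.05,"twist":0,"grip":-0.2},{"dx":-0.08,"dy":-0.06,"dz":0.05,"twist":0,"grip":-0.2},{"dx":-0.08,"dy":-0.1,"dz":0.05,"twist":0,"grip":-0.2}]'
for i in 1 2 3; do python3 -m crank '[{"dx":0,"dy":0,"dz":0,"twist":0,"grip":-0.2},{"dx":0,"dy":0,"dz":0,"twist":0,"grip":-0.2},{"dx":0,"dy":0,"dz":0,"twist":0,"grip":-0.2},{"dx":0,"dy":0,"dz":0,"twist":0,"grip":-0.2},{"dx":0,"dy":0,"dz":0,"twist":0,"grip":-0.2}]' | head -1; done
python3 - <<'E'
from h import *
z=arm.grab_frame("side")
o=np.hstack([cv2.resize(z[120:270,240:400],(480,450),interpolation=cv2.INTER_CUBIC),cv2.resize(z,(320,450))])
cv2.imwrite("pics/f.png",o[:,:,::-1])
E
```

```text
t: 15.97
eef_pos: [0.5485, 0.205, 0.1971]
ee_rot: [3.141, -0.0, 0.187]
force: [0.7, -0.2, 1.5]
width: 0.0098
gripper_force: 10.0
t: 16.38
eef_pos: [0.5483, 0.205, 0.197]
ee_rot: [3.142, 0.0, 0.187]
force: [-0.2, 0.6, -0.8]
width: 0.0337
gripper_force: 0.0
t: 16.8
eef_pos: [0.5474, 0.2045, 0.2868]
ee_rot: [3.141, 0.003, 0.187]
force: [0.5, 0.1, -0.3]
width: 0.0352
gripper_force: 0.0
t: 17.22
eef_pos: [0.4671, 0.105, 0.339]
ee_rot: [-3.14, -0.003, 0.192]
force: [1.5, -0.3, -0.7]
width: 0.035
gripper_force: 0.0
t: 17.63
t: 18.05
t: 18.47
```

View pics/f.png

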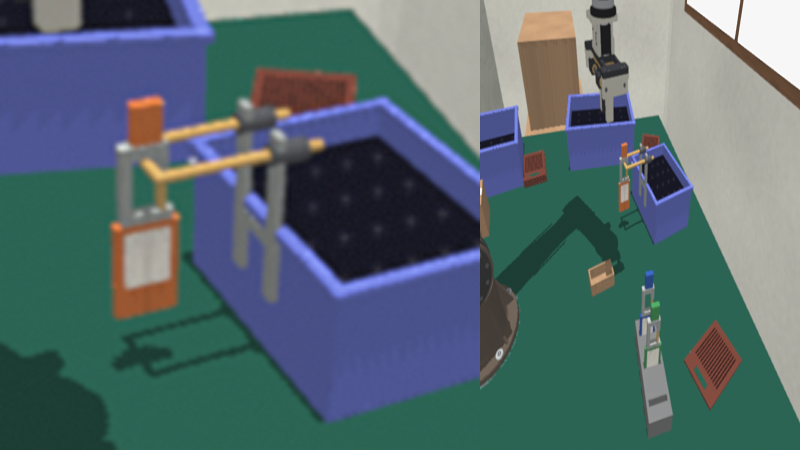

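The tag hangs alone from the bar (tab near (145,120)) with the gate shut at about (160,190); everything else is in place. I'll let any sway die down and hand in.

```bash
for i in 1 2 3 4 5 6; do python3 -m crank '[{"dx":0,"dy":0,"dz":0,"twist":0,"grip":-0.2},{"dx":0,"dy":0,"dz":0,"twist":0,"grip":-0.2},{"dx":0,"dy":0,"dz":0,"twist":0,"grip":-0.2},{"dx":0,"dy":0,"dz":0,"twist":0,"grip":-0.2},{"dx":0,"dy":0,"dz":0,"twist":0,"grip":-0.2}]' | head -1; done
python3 - <<'E'
from h import *
a=arm.grab_frame("side");m=omask(a);m[:120]=0;m[250:]=0;m[:,:240]=0;m[:,320:]=0;print(m.sum(),np.argwhere(m).mean(0))
print(arm.job_done())
E
```

```text
t: 18.93
t: 19.35
t: 19.77
t: 20.18
t: 20.6
t: 21.02
226 [188.48230088 286.38938053]
the job is handed in; nothing more can be done
None
```

The orange tag is clipped on the blue bin's brass eye with its gate shut and hangs there by itself; the other tags, card tray and slotted plate look unmoved, and the job was handed in at about 21 s (no verdict was returned).

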